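Zero the bench comparator on the master block and swap in the spacer

ROBOT

A 6-joint arm with a two-finger parallel gripper is mounted at the origin on the work surface. World frame = base frame: x ahead of the robot, y to its left, z up, the work surface at z = 0. Lengths are in mm, angles in rad, forces in N, time in s.
With the tool pointing down it reaches from about 300 to 750 mm from the base axis. Payload 8.5 kg.
Tool frame: the origin (TCP) lies between the finger pads; the fingertips stand 8 mm ahead of it and the grasp point (between the pads) lies 11 mm behind it; z points along the fingers, y is the direction in which the jaws open and shut (so a half turn about z gives the same grasp; the last joint's range is limited). The gripper opens to 85 mm and grips with 20 to 120 N. Pads are 22 mm wide; open, the fingers measure 114 mm over their backs; the gripper's body (76 mm by 85 mm) begins 54 mm behind the grasp point. The pads swing forward as they close: fully open they stand 13 mm farther back than shut.
Start: joints at [-1.562, 0.381, 1.297, -0, 1.464, -0.215], TCP at [122.061, -536.266, 239.322] pointing down, gripper open.
Joint ranges: [-3.11, 3.11], [-0.89, 2.33], [0.22, 2.48], [-1.42, 4.56], [0.17, 2.85], [-2.88, 2.88]. Speed limits (rad/s): [2.39, 2.39, 3.14, 3.14, 3.14, 3.14].

INTERFACE

Orientations are given as a unit quaternion [w, x, y, z].
In Python, from cell import r gives the robot as it stands.
- The arm moves only by the shell command python3 -m jog 'ROWS' [FORCE]. ROWS is JSON, a list of rows, each a list of 7 numbers: the shift along the tool's x, y, z in cm, then the turn, a rotation vector about the tool's x, y, z in degrees, then the closure, from -1 (fully open) to 1 (shut). In form: [[tx, ty, tz, rx, ry, rz, gripper], ...]. A call has 1 to 8 rows; each row is the pose to reach, as a shift and turn from the pose commanded when the call began, along the tool's axes at that moment; what a row does not reach only later rows make up. A row lasts 1/12 s, in which the tool goes at most 41.7 mm and 7.16 degrees, less where a joint would pass 70% of its speed; a pose out of reach is approached as far as the arm can. A call with a gripper value outside its range is refused whole. The fingers move at their own pace and stop on an object; FORCE is the grip in N (left out, the last holds). Time passes only in rows, so rows that repeat a pose let the fingers close. It gives the time, the measured TCP pose, the force and the opening at its end, in the units of the state.
- r.read_state(): the state, without advancing time (a new reading comes with each control period).
- r.snapshot(name): name is "side" or "top"; returns (picture, depth): 480x640x3 uint8, red, green, blue; 480x640 float32, mm along the optical axis (not along the pixel's ray), 0 where there is no reading.
- r.calibration(name): a dict with "fx", "fy", "cx", "cy" (pixels), "distortion" ([k1, k2, p1, p2, k3] as OpenCV has them; the pictures are not rectified), "eye" and "rotation" of the camera in the world. Camera axes: x right, y down, z forward; pixel columns grow to the right and rows downward; lengths in mm; the calibration is good to about 2 mm. A picture is of the moment at which its call begins. calibration takes no time and is no camera call.
- r.close_job(): hands the job in, once; it reports no verdict.
The state is a dict: "time_s": time; "joints": joint angles; "joint_vel": joint speeds; "joint_efforts": joint torques, N m; "position": TCP position; "tcp_rot": TCP orientation; "wrist_force": force on the tool from outside, world axes, zero at the start; "moment": the same for the moment, N m; "finger_gap": finger opening in mm.
Only numpy, scipy, OpenCV 4.12 (cv2) and the standard library are available. Lean on these libraries where they do the work, as an engineer would, in place of code of your own. Each camera call takes 0.05 s, during which the arm holds its last target. There are 200 camera calls.

TASK

Zero the comparator on the master block that stands between its jaws: slide the sprung head along its rail by the grip post until the pointer stands on the long thick zero mark, and let go. Then lift the master out and stand it upright on its cork pad, and push the bored spacer (the rectangular one with a round hole in its top) gently, fully down on to the base between anvil and shoe in the master's place, without disturbing the setting or bottoming the plunger. Leave the other things on the bench alone.

Things in the scene. Friction and masses are not known exactly. Their poses are not given: they have to be found in the camera images.
- pointer (a joint): black needle, 23 mm, on the white face-up dial, turning clockwise from above. Rad: 0 = shoe fully out; 0.4 per mm the shoe is pushed in; 2.0 = on the zero mark (5 mm in); 5.6 = plunger bottomed, damage. 1 mm ticks are 0.4 rad apart. Zeroed = within 0.3 rad. With the spacer seated it then reads about 2.6
- dial (a point): centre of the dial face, 69 mm above the bench, on the sliding head; face 58 across, case 64. The zero mark is the one long thick tick, on the gauge's +x side of the dial
- gauge: the comparator, fixed: dark steel base plate 120 (x) by 270 (y), 18 thick, from y = -170 to +100 mm. Origin under the plate; y is the measuring axis, pointing from the sliding head (-y side) to the fixed anvil (+y side). Turned by up to 0.3 rad
- gauge_seat (a point): top of the base plate, 18 mm above the bench, at the foot of the anvil's flat face, mid-width; axes as gauge, y into the anvil. A seated block stands on the plate against the anvil: its centre at y = minus half its thickness, z = +25 mm. Anvil: 22 wide (x), 20 deep, 42 high over the plate; the face's top 6 mm is bevelled back 4.5 mm
- shoe (a point): middle of the sprung shoe's flat face, 13 mm above the plate, facing the anvil (+y). 16 wide, flat 4 to 22 mm above the plate, then bevelled back 11 mm over the next 24 mm up, so a block pushed straight down wedges it aside with 5 to 15 N. Spring: 2 N + 0.6 N/mm, 14 mm in all. It grips a block: one let go above the plate hangs there. Zeroed and empty it is 25 mm from the anvil
- post_mid (a point): on the axis of the head's steel grip post, 16 x 16 (sides along the gauge's x, y), top 96 mm above the bench, this point 24 mm below it. Clear all round above 40 mm over the bench; dial rim 33 mm from the axis on the +y side. The head slides along y (+y closes on the block), drags with 9 N and stays where left; at the start it is 12 to 24 mm short of zero; travel 40
- master_mid (a point): centre of the master block: plain steel, 24 (its x, grip here) x 30 (its y, the gauged thickness) x 50 tall, about 0.28 kg, z up. At the start it stands on the base plate, 1 to 3 mm off the anvil
- spacer_mid (a point): centre of the bored spacer: aluminium block 24 (its x, grip here) x 31.5 (its y, the gauged thickness) x 50 tall, about 0.12 kg, z up, a dark round bore 15 wide in its top. Stands on the bench in line with a tube and a square post, in any of the three places. Either y face may meet the anvil
- rest_pad_top (a point): centre of the top face of the master's cork pad, 70 x 70 and 5 thick, fixed flat on the bench
- bush_mid (a point): a plain aluminium tube, 32 across, bore 16, 45 tall, standing by the spacer; bystander (origin at mid height)
- post_stock: a plain aluminium square post 22 x 22 x 75, standing by the spacer; bystander (origin under its centre)
- oil: white plastic bottle, 44 across, 110 tall; bystander (origin under its centre)
- carton: cardboard carton 70 x 100 x 45; bystander (origin under its centre)
- weight: brass cylinder 40 across, 30 tall; bystander (origin under its centre)
- cup: black cup, 70 across, 70 tall; bystander (origin under its centre)
- driver: screwdriver lying on the bench; bystander (origin at the middle of its length)
Mind the look-alikes: they are no part of the job. Leave any orange or pink look-alike of the part that bears master_mid alone.

How it is judged (in metres and radians):
On the way, in this order (a step that is already met when the one before it is completed fails the run):
1. zeroed: with the master standing fully down against the anvil and the shoe bearing on it, the pointer is within 0.3 rad of the zero mark and the head is let go (x of master_mid in the frame of gauge_seat between -0.007 and 0.007 m and y of master_mid in the frame of gauge_seat between -0.0165 and -0.0135 m and z of master_mid in the frame of gauge_seat between 0.0235 and 0.0265 m and angle between master_mid's own z axis and vertical below 0.06 rad and angle between the y axis of master_mid and the y axis of gauge_seat, either way round below 0.08 rad and value of joint pointer between 1.7 and 2.3 rad and contact force between the fingers and gauge below 0.3 N and velocity of joint pointer between -0.05 and 0.05 rad/s), for 0.3 s.
2. the master stands upright on its cork pad, let go (horizontal distance between master_mid and rest_pad_top below 0.02 m and z of master_mid in the frame of rest_pad_top between 0.022 and 0.028 m and angle between master_mid's own z axis and vertical below 0.1 rad and contact force between the fingers and master below 0.1 N and linear speed of master below 0.02 m/s), for 0.2 s.
At the end, for the whole second after the job is handed in: The spacer, let go, stands upright and fully down (1.5 mm) on the plate, flat on the anvil (1.5 mm, 0.08 rad), within 7 mm of its middle; the pointer reads 2.2 to 3.0 rad, so the head stayed as zeroed; the master stands upright on its pad within 20 mm of the centre; all at rest (x of spacer_mid in the frame of gauge_seat between -0.007 and 0.007 m and y of spacer_mid in the frame of gauge_seat between -0.01725 and -0.01425 m and z of spacer_mid in the frame of gauge_seat between 0.0235 and 0.0265 m and angle between spacer_mid's own z axis and vertical below 0.06 rad and angle between the y axis of spacer_mid and the y axis of gauge_seat, either way round below 0.08 rad and value of joint pointer between 2.2 and 3 rad and horizontal distance between master_mid and rest_pad_top below 0.02 m and z of master_mid in the frame of rest_pad_top between 0.022 and 0.028 m and angle between master_mid's own z axis and vertical below 0.1 rad and linear speed of each of spacer, master below 0.01 m/s); the robot touches nothing.
It fails at once if the plunger is driven to within 0.5 mm of its stop (value of joint pointer above 5.4 rad).
It fails at once if the spacer is rammed: its contact forces on the comparator add up to over 60 N (contact force between spacer and gauge above 60 N).
It fails at once if the master is rammed: its contact forces on the comparator add up to over 60 N (contact force between master and gauge above 60 N).
It fails at once if a bystander is shifted by more than 20 mm (distance of any of bush_mid, post_stock, oil, carton, weight, cup, driver from where it was at the start of the episode above 0.02 m).
It also fails if it takes over 72 s, if anything falls off the work surface, if the arm or the gripper's body presses on something with over 40 N, if the wrist force passes 120 N, or if a joint passes its speed limit or range.

## Working session

There is one attempt and no reset: what is moved stays moved. The work goes in short steps, Python scripts to look and compute and a shell command to move; the robot and the scene stay as the last step left them, time stands still between calls to the robot, and variables do not carry over. Pictures are saved under pics/ and viewed, about 8 in all and at most 12, crops included, and the job is handed in when it is done.

```bash
ls; mkdir -p pics; cat > h.py <<'E'
import numpy as np, cv2
from cell import r
def snap(n):
    im,d=r.snapshot(n); return im,d,r.calibration(n)
def ray(c,u,v):
    K=np.array([[c['fx'],0,c['cx']],[0,c['fy'],c['cy']],[0,0,1.]])
    p=cv2.undistortPoints(np.array([[[u,v]]],float),K,np.array(c['distortion'],float))[0,0]
    return np.array([p[0],p[1],1.])
def atz(c,u,v,z):
    R=np.array(c['rotation']);e=np.array(c['eye']);w=R@ray(c,u,v)
    return e+w*(z-e[2])/w[2]
def cloud(d,c):
    K=np.array([[c['fx'],0,c['cx']],[0,c['fy'],c['cy']],[0,0,1.]])
    g=np.stack(np.meshgrid(np.arange(640),np.arange(480)),-1).reshape(-1,1,2).astype(float)
    p=cv2.undistortPoints(g,K,np.array(c['distortion'],float))[:,0]
    w=np.c_[p,np.ones(len(p))]*d.reshape(-1,1)
    return (w@np.array(c['rotation']).T+np.array(c['eye'])).reshape(480,640,3)
def save(n,im): cv2.imwrite('pics/'+n,cv2.cvtColor(im,cv2.COLOR_RGB2BGR))
def proj(c,P):
    R=np.array(c['rotation']);e=np.array(c['eye'])
    q=R.T@(np.array(P,float)-e)
    K=np.array([[c['fx'],0,c['cx']],[0,c['fy'],c['cy']],[0,0,1.]])
    return cv2.projectPoints(q.reshape(1,3),np.zeros(3),np.zeros(3),K,np.array(c['distortion'],float))[0].ravel()
E
python3 - <<'E'
from h import *
s=r.read_state();print(s)
for n in('top','side'):
    im,d,c=snap(n);save(n+'0.png',im);np.save(n+'0.npy',d);print(n,c)
E
```

```text
pics
{'time_s': 0.0, 'joints': array([-1.56228460e+00,  3.81220679e-01,  1.29827176e+00,  1.99356342e-05,
        1.46359194e+00, -2.15316682e-01]), 'joint_vel': array([ 0.00091344,  0.00091937, -0.00102288,  0.00039746, -0.00011628,
       -0.00018166]), 'joint_efforts': array([ 7.89360929e-04, -4.48458266e+01, -2.31273115e+01, -1.52611865e-04,
        4.90464314e-03,  4.57821864e-05]), 'position': array([ 122.07155074, -535.99434642,  238.69480738]), 'tcp_rot': array([-7.40854316e-04,  9.93743982e-01,  1.11679637e-01,  8.68433801e-05]), 'wrist_force': array([-0.50522237,  0.37626282, -0.30340142]), 'moment': array([0.02826461, 0.01351509, 0.06806009]), 'finger_gap': 85.4241543474357}
top {'fx': 547.267262971082, 'fy': 547.267262971082, 'cx': 314.9815002888005, 'cy': 235.28270148581615, 'distortion': array([-0.02985767,  0.        ,  0.        ,  0.        ,  0.        ]), 'eye': array([ 337.0601757 ,  -15.4315797 , 1460.97294004]), 'rotation': array([ 0.05420859, -0.70477234,  0.7053563 , -0.05319648])}
side {'fx': 548.8707820461344, 'fy': 548.8707820461344, 'cx': 318.511131728405, 'cy': 231.6344625504602, 'distortion': array([-0.05693863,  0.        ,  0.        ,  0.        ,  0.        ]), 'eye': array([-108.1970188 ,  631.34452872,  703.83896449]), 'rotation': array([ 0.17150219, -0.34051902,  0.81752315, -0.4316129 ])}
```

```bash
python3 - <<'E'
s=open('h.py').read()
s=s.replace("return im,d,r.calibration(n)","return im,d,cal(n)")
s=s.replace("def snap","from scipy.spatial.transform import Rotation as Ro\ndef cal(n):\n    c=dict(r.calibration(n)); q=c['rotation']; c['rotation']=Ro.from_quat([q[1],q[2],q[3],q[0]]).as_matrix(); return c\ndef snap",1)
open('h.py','w').write(s)
E
python3 -c "
from h import *
for n in('top','side'): print(cal(n)['rotation'].round(2))"
```

```text
[[-0.   -0.99  0.15]
 [-1.    0.    0.  ]
 [-0.   -0.15 -0.99]]
[[-0.71 -0.41  0.57]
 [-0.7   0.4  -0.59]
 [ 0.01 -0.82 -0.57]]
```

View pics/top0.png

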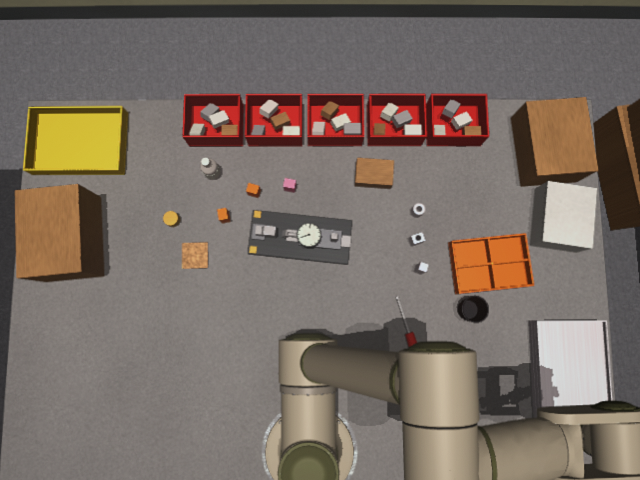

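View pics/side0.png

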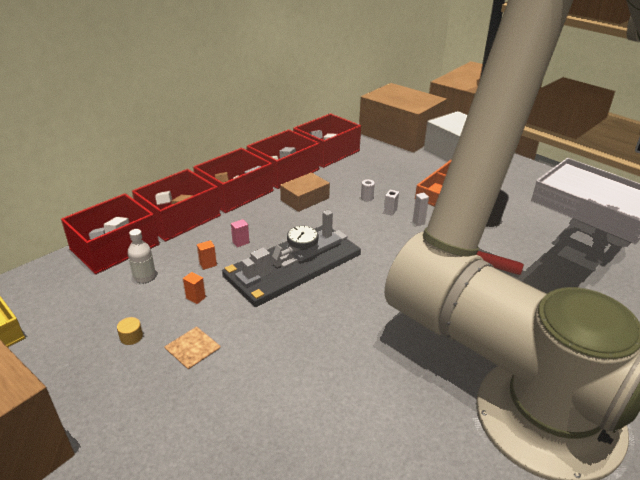

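The top picture shows the gauge at (300,237), anvil on the left and dial at (308,235). The cork pad is at (194,256). The line of three is tube (419,210), bored block (418,239) and square post (423,267). The orange and pink look-alikes are at (253,189), (290,184) and (223,215). The spacer candidate is (418,239), which I'll confirm in a crop.

```bash
cat > fit.py <<'E'
from h import *
im=cv2.cvtColor(cv2.imread('pics/top0.png'),cv2.COLOR_BGR2RGB);d=np.load('top0.npy');c=cal('top')
P=cloud(d,c)
def box(u0,u1,v0,v1,z0,z1):
    Q=P[v0:v1,u0:u1].reshape(-1,3);return Q[(Q[:,2]>z0)&(Q[:,2]<z1)]
Q=P[300:330,200:260].reshape(-1,3);print('bench z',np.median(Q[:,2]))
def rect(n,Q):
    (cx,cy),(w,h),a=cv2.minAreaRect(Q[:,:2].astype(np.float32));print(n,len(Q),'c',round(cx,1),round(cy,1),'wh',round(w,1),round(h,1),'ang',round(np.radians(a),3),'z',np.median(Q[:,2]).round(1))
rect('plate',box(240,360,200,270,10,26))
rect('plate+all',box(240,360,200,270,10,120))
rect('spacer',box(408,430,228,250,40,60))
rect('bush',box(408,430,200,222,35,60))
rect('post',box(412,436,256,280,60,85))
rect('gauge tall',box(325,345,225,250,85,110))
rect('master/anvil',box(250,280,220,245,55,80))
Q=P[236:276,174:214].reshape(-1,3);rect('pad',box(174,214,236,276,3,9))
hsv=cv2.cvtColor(im,cv2.COLOR_RGB2HSV)
m=((hsv[...,1]>80)&(hsv[...,0]<25)).astype(np.uint8);m[:, :175]=0;m[:236]=0;m[276:]=0;m[:,214:]=0
ct=max(cv2.findContours(m,0,2)[0],key=cv2.contourArea);(u,v),wh,a=cv2.minAreaRect(ct);print('pad px',u,v,wh,a,atz(c,u,v,5))
im2,d2,c2=snap('side');
A=cv2.resize(im[205:270,240:360],(720,390),interpolation=3)
B=cv2.resize(im[195:285,395:445],None,fx=3,fy=3,interpolation=3)
S=cv2.resize(im2[165:235,350:440],None,fx=4,fy=3,interpolation=3)
o=np.zeros((600,720,3),np.uint8);o[:390]=A;o[390:600,:360]=S;o[390:600,380:497]=cv2.resize(B,(117,210))
save('crop1.png',o)
E
python3 fit.py
```

```text
bench z -0.4474603474968717
plate 3103 c 541.9 28.6 wh 271.3 152.2 ang 1.434 z 17.8
plate+all 4421 c 541.9 28.6 wh 271.3 152.2 ang 1.434 z 19.7
spacer 118 c 546.2 -280.3 wh 24.0 32.0 ang 0.338 z 49.1
bush 96 c 624.4 -285.8 wh 29.8 30.2 ang 0.78 z 43.2
post 89 c 468.4 -288.0 wh 23.1 22.9 ang 1.215 z 74.7
gauge tall 41 c 544.4 -60.4 wh 13.2 15.5 ang 1.551 z 96.0
master/anvil 171 c 564.5 116.0 wh 49.6 24.6 ang 1.472 z 65.3
pad 547 c 505.8 312.4 wh 106.7 106.3 ang 0.019 z 5.3
pad px 194.5 255.0 (26.0, 25.0) 90.0 [506.96331925 309.69707878   5.        ]
```

View pics/crop1.png

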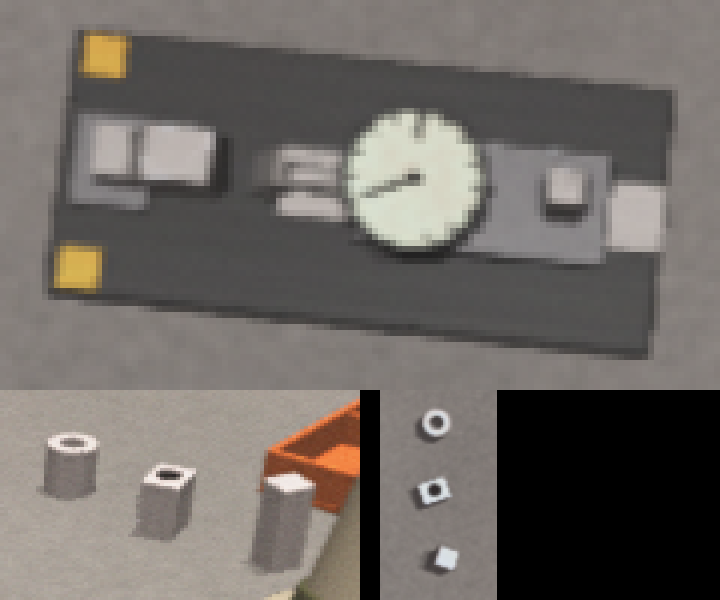

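The crop confirms the middle block at (418,239) as the spacer: rectangular top with a round dark bore, where its neighbours are a round tube and a plain post. The zero mark points up (+x), the needle points left (reading about 0), and the master stands off the anvil. Next I'll get the gauge frame from the plate corners.

```bash
cat > fit2.py <<'E'
from h import *
from scipy.optimize import minimize
im=cv2.imread('pics/top0.png');d=np.load('top0.npy');c=cal('top');P=cloud(d,c)
g=im.max(2).astype(float)
# plate outline: dense synthetic edge model vs. gradient: corner guess, refine by maximizing mean contrast along edges
def edge(p,off):
    x,y,a=p;R=np.array([[np.cos(a),-np.sin(a)],[np.sin(a),np.cos(a)]]);o=[]
    t=np.linspace(-160,90,60);w=np.linspace(-50,50,25)
    for L in (np.c_[0*t+60+off,t],np.c_[w,0*w+100+off],np.c_[w,0*w-170-off]): 
        for q in L@R.T+[x,y]: o.append(proj(c,[*q,18]))
    o=np.array(o,np.float32);return cv2.remap(g.astype(np.float32),o[:,0].copy(),o[:,1].copy(),1)
def cost(p): return -(edge(p,3).mean()-edge(p,-3).mean())
best=min((minimize(cost,[540+dx,63+dy,-.1+da],method='Nelder-Mead',options=dict(initial_simplex=[[540+dx,63+dy,-.1+da],[545+dx,63+dy,-.1+da],[540+dx,68+dy,-.1+da],[540+dx,63+dy,-.07+da]])) for dx in(-4,4) for dy in(-4,4) for da in(-.02,.02)),key=lambda s:s.fun)
x,y,a=best.x;print('gauge',best.x.round(3),best.fun)
R=np.array([[np.cos(a),-np.sin(a)],[np.sin(a),np.cos(a)]])
np.save('g.npy',best.x)
Q=P.reshape(-1,3);L=(Q[:,:2]-[x,y])@R;
def sel(n,x0,x1,y0,y1,z0,z1):
    m=(L[:,0]>x0)&(L[:,0]<x1)&(L[:,1]>y0)&(L[:,1]<y1)&(Q[:,2]>z0)&(Q[:,2]<z1);A=L[m];
    if len(A): print(n,m.sum(),'x',A[:,0].min().round(1),A[:,0].max().round(1),'y',A[:,1].min().round(1),A[:,1].max().round(1),'z',np.median(Q[m,2]).round(1))
    return Q[m]
sel('plate',-80,80,-190,120,14,21)
M=sel('master',-40,40,0,90,64.5,72);print(cv2.minAreaRect(M[:,:2].astype(np.float32)))
sel('anvil',-40,40,30,110,57,63.5)
sel('post',-30,30,-170,-60,90,100)
sel('dial',-50,50,-120,20,66,72)
# master top by pixels
for n,u,v in [('dialc',415,178)]:
    q=atz(c,240+u/6,205+v/6,69);print(n,q.round(1),((q[:2]-[x,y])@R).round(1))
for u,v in [(140,125),(215,128),(212,183),(138,180)]:
    q=atz(c,240+u/6-.4,205+v/6-.4,68);print('mtop',q.round(1),((q[:2]-[x,y])@R).round(1))
for u,v in [(92,122),(134,125),(134,180),(92,178)]:
    q=atz(c,240+u/6-.4,205+v/6-.4,60);print('anv',q.round(1),((q[:2]-[x,y])@R).round(1))
E
python3 fit2.py
```

```text
gauge [ 5.4209e+02  6.4762e+01 -7.3000e-02] -18.132225036621094
plate 2198 x -49.2 79.6 y -170.9 98.6 z 17.6
master 78 x 6.1 30.4 y 28.4 74.1 z 67.9
((563.0990600585938, 114.42818450927734), (44.68996810913086, 24.214210510253906), 89.28167724609375)
anvil 57 x 5.8 28.9 y 31.1 77.3 z 60.9
post 38 x 3.9 19.5 y -131.2 -117.7 z 96.1
dial 323 x -15.7 45.0 y -119.4 -28.2 z 68.6
dialc [552.    1.5  69. ] [ 14.5 -62.4]
mtop [576.4 120.9  68. ] [30.1 58.5]
mtop [575.   88.6  68. ] [31.1 26.2]
mtop [551.1  89.6  68. ] [ 7.1 25.5]
mtop [552.4 121.5  68. ] [ 6.2 57.3]
anv [579.1 142.5  60. ] [31.2 80.3]
anv [577.7 124.3  60. ] [31.2 62. ]
anv [553.6 124.   60. ] [ 7.2 59.9]
anv [554.5 142.1  60. ] [ 6.8 78.1]
```

```bash
cat > fit3.py <<'E'
from h import *
im=cv2.imread('pics/top0.png');c=cal('top');g=cv2.GaussianBlur(im.max(2).astype(np.float32),(0,0),.8)
def line(cols,guess,sign,vert=False):
    pts=[]
    for u in cols:
        v0=guess(u);vs=np.arange(v0-5,v0+5,.1).astype(np.float32);uu=np.full_like(vs,u)
        p=cv2.remap(g,*( (vs,uu) if vert else (uu,vs)),1).ravel();gr=sign*np.gradient(cv2.GaussianBlur(p.reshape(1,-1),(0,0),4).ravel())
        v=vs[10+gr[10:-10].argmax()];q=atz(c,*((v,u) if vert else (u,v)),18);pts.append(q[:2])
    pts=np.array(pts);vx,vy,x,y=cv2.fitLine(pts.astype(np.float32),cv2.DIST_HUBER,0,.01,.01).ravel()
    n=np.array([-vy,vx]);print('dir',np.arctan2(-vx,vy) if not vert else np.arctan2(vy,vx),'rms',np.std((pts-[x,y])@n),x,y);return np.array([x,y]),np.array([vx,vy])
f=lambda a,b:(lambda t:a[1]+(t-a[0])*(b[1]-a[1])/(b[0]-a[0]))
T=line(range(262,344,3),f((253.3,210),(352.2,220.3)),-1)
B=line(range(256,342,3),f((248.3,254.7),(347.5,264.5)),1)
Lf=line(range(214,251,2),f((210,253.3),(254.7,248.3)),-1,True)
Rt=line(range(225,240,2),f((220.3,352.2),(264.5,347.5)),1,True)
E
python3 fit3.py
```

```text
dir -0.10632987 rms 0.4374588246671803 614.38184 13.6403885
dir -0.10648092 rms 0.4179161139645567 493.11664 31.66581
dir -0.10513721 rms 0.7202891923725371 571.0911 162.20177
dir 0.090030774 rms 1.703641623913482 566.33484 -111.95236
```

```bash
cat >> h.py <<'E'
A=-0.106; XH=np.array([np.cos(A),np.sin(A)]); YH=np.array([-np.sin(A),np.cos(A)]); O=np.array([558.4,61.5])
def g2w(x,y): return O+x*XH+y*YH
def w2g(p): q=np.array(p[:2])-O; return np.array([q@XH,q@YH])
def tgt(x,y,z,ang,label='',pos=None,rot=None):
    "world TCP pos + angle of tool y (mod pi) -> jog row"
    s=r.read_state();q=s['tcp_rot'];R=Ro.from_quat([q[1],q[2],q[3],q[0]]).as_matrix()
    d=R.T@(np.array([x,y,z])-s['position'])/10
    best=None
    for a in (ang,ang+np.pi):
        ty=np.array([np.cos(a),np.sin(a),0]);tz=np.array([0,0,-1.]);tx=np.cross(ty,tz)
        rv=Ro.from_matrix(R.T@np.c_[tx,ty,tz]).as_rotvec(degrees=True)
        print(label,'row',d.round(2),rv.round(1))
def st():
    s=r.read_state();print('t',round(s['time_s'],2),'pos',s['position'].round(1),'g',w2g(s['position']).round(1),'F',s['wrist_force'].round(1),'gap',round(s['finger_gap'],1),'j',s['joints'].round(2))
E
python3 -c "
from h import *
p=g2w(0,-123.5);print(p);tgt(*p,230,A)"
```

```text
[545.33350131 -61.30682641]
 row [ 51.81 -36.9    0.94] [ -0.   -0.  -71.1]
 row [ 51.81 -36.9    0.94] [-1.000e-01  0.000e+00  1.089e+02]
```

```bash
R='[51.81,-36.9,0.94,0,0,-71.1,-0.1]'; python3 -m jog '[[51.8,-36.9,0.9,0,0,-71.1,-0.2],[51.8,-36.9,0.9,0,0,-71.1,-0.2],[51.8,-36.9,0.9,0,0,-71.1,-0.2],[51.8,-36.9,0.9,0,0,-71.1,-0.2],[51.8,-36.9,0.9,0,0,-71.1,-0.2],[51.8,-36.9,0.9,0,0,-71.1,-0.2],[51.8,-36.9,0.9,0,0,-71.1,-0.2],[51.8,-36.9,0.9,0,0,-71.1,-0.2]]' 60
python3 -c "
from h import *
st();p=g2w(0,-123.5);tgt(*p,230,A)"
```

```text
time_s: 0.82
position: [344.7, -285.6, 234.6]
tcp_rot: [0.0, 0.817, 0.577, 0.0]
wrist_force: [0.8, 0.1, 0.6]
finger_gap: 51.0
t 0.82 pos [ 344.7 -285.6  234.6] g [-175.8 -367.8] F [0.8 0.1 0.6] gap 51.0 j [-0.96  0.2   1.57  0.    1.37 -0.62]
 row [27.85 11.4   0.46] [  0.   -0.  -13.5]
 row [27.85 11.4   0.46] [ -0.   -0.  166.5]
```

```bash
python3 -m jog '[[27.8,11.4,0.5,0,0,-13.5,-0.2],[27.8,11.4,0.5,0,0,-13.5,-0.2],[27.8,11.4,0.5,0,0,-13.5,-0.2],[27.8,11.4,0.5,0,0,-13.5,-0.2],[27.8,11.4,0.5,0,0,-13.5,-0.2],[27.8,11.4,0.5,0,0,-13.5,-0.2],[27.8,11.4,0.5,0,0,-13.5,-0.2],[27.8,11.4,0.5,0,0,-13.5,-0.2]]'
python3 -m jog '[[0,0,0,0,0,0,-0.2],[0,0,0,0,0,0,-0.2]]'
python3 - <<'E'
from h import *
st();p=g2w(0,-123.5);tgt(*p,61,A)
im,d,c=snap('side');save('side1.png',cv2.resize(im[150:320,190:400],None,fx=3.5,fy=3.5,interpolation=3))
P=cloud(d,c).reshape(-1,3);L=(P[:,:2]-O)@np.c_[XH,YH]
def sel(n,x0,x1,y0,y1,z0,z1):
    m=(abs(L[:,0]-(x0+x1)/2)<(x1-x0)/2)&(abs(L[:,1]-(y0+y1)/2)<(y1-y0)/2)&(P[:,2]>z0)&(P[:,2]<z1);Q=L[m]
    if len(Q):print(n,m.sum(),np.percentile(Q,[2,98],axis=0).round(1).tolist(),np.median(P[m,2]).round(1))
sel('post',-25,25,-160,-100,80,100);sel('posttop',-25,25,-160,-100,94,100);sel('mtop',-25,25,20,75,65.5,71);sel('plate',-90,90,-200,120,15,21)
sel('pad',-120,40,180,300,3,8)
E
```

```text
time_s: 1.48
position: [548.0, -60.5, 228.9]
tcp_rot: [-0.0, 0.744, 0.668, 0.001]
wrist_force: [-0.8, 0.6, -0.7]
finger_gap: 51.4
time_s: 1.65
position: [545.3, -64.8, 229.2]
tcp_rot: [-0.0, 0.745, 0.667, -0.0]
wrist_force: [-0.9, -0.6, -0.2]
finger_gap: 51.6
t 1.65 pos [545.3 -64.8 229.2] g [   0.3 -127. ] F [-0.9 -0.6 -0.2] gap 51.6 j [-0.33  0.39  1.32 -0.    1.44 -0.22]
 row [ 3.500e-01 -1.000e-02  1.682e+01] [-0.1  0.  -0.3]
 row [ 3.500e-01 -1.000e-02  1.682e+01] [0.000e+00 1.000e-01 1.797e+02]
post 92 [[-10.3, -131.7], [5.1, -115.9]] 90.9
posttop 32 [[-9.4, -131.6], [5.6, -115.7]] 96.0
mtop 127 [[-13.2, 29.0], [11.4, 58.0]] 67.5
plate 2392 [[-60.7, -162.8], [54.8, 98.7]] 17.9
pad 1149 [[-114.2, 206.2], [-17.5, 277.2]] 5.0
```

View pics/side1.png

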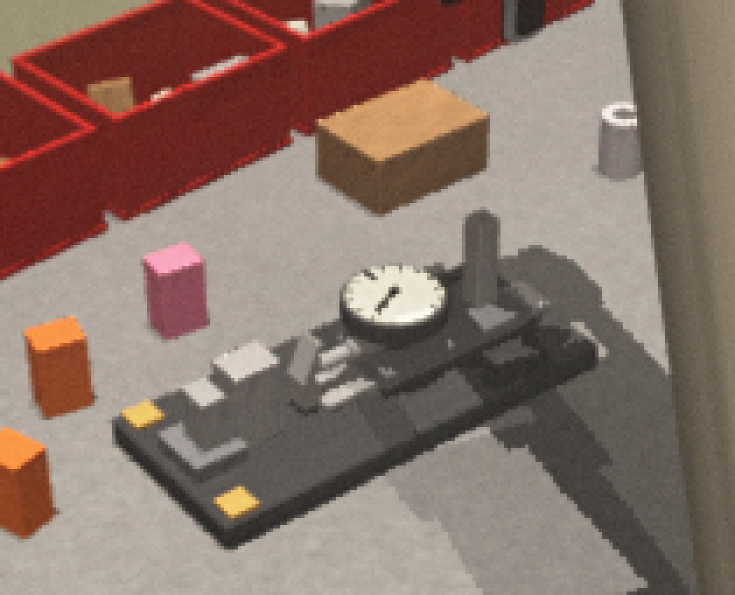

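The post (465,255 in the crop) stands where predicted, within 2 mm in both views. I'll descend and grip it.

```bash
python3 -m jog '[[0.3,0,6,0,0,-0.3,-0.2],[0.3,0,10,0,0,-0.3,-0.2],[0.3,0,14,0,0,-0.3,-0.2],[0.3,0,16.5,0,0,-0.3,-0.2],[0.3,0,16.8,0,0,-0.3,-0.2],[0.3,0,16.8,0,0,-0.3,-0.2],[0.3,0,16.8,0,0,-0.3,0.2],[0.3,0,16.8,0,0,-0.3,0.4]]' 40
python3 -m jog '[[0,0,0,0,0,0,1],[0,0,0,0,0,0,1],[0,0,0,0,0,0,1],[0,0,0,0,0,0,1],[0,0,0,0,0,0,1]]' 40
python3 -c "
from h import *
st();tgt(*g2w(0,-108),61,A)"
```

```text
time_s: 2.37
position: [547.1, -62.7, 64.4]
tcp_rot: [0.002, 0.744, 0.668, 0.001]
wrist_force: [0.6, -0.1, 0.1]
finger_gap: 28.0
time_s: 2.78
position: [544.3, -62.1, 64.0]
tcp_rot: [-0.0, 0.743, 0.669, -0.001]
wrist_force: [-13.9, -1.6, 13.1]
finger_gap: 15.3
t 2.78 pos [544.3 -62.1  64. ] g [  -1.  -124.4] F [-13.9  -1.6  13.1] gap 15.3 j [-0.33  0.57  1.55 -0.    1.03 -0.22]
 row [1.64 0.1  0.29] [-0.1  0.1  0. ]
 row [1.64 0.1  0.29] [-1.0e-01 -2.0e-01 -1.8e+02]
```

```bash
python3 -m jog '[[0.15,-0.05,0.2,0,0,0,1],[0.3,-0.1,0.2,0,0,0,1],[0.45,-0.1,0.2,0,0,0,1],[0.6,-0.1,0.2,0,0,0,1],[0.8,-0.1,0.2,0,0,0,1],[1.0,-0.1,0.2,0,0,0,1],[1.2,-0.1,0.2,0,0,0,1],[1.2,-0.1,0.2,0,0,0,1]]'
python3 -m jog '[[0,0,0,0,0,0,1],[0,0,0,0,0,0,1]]'
cat > dial.py <<'E'
from h import *
import sys
def rect(n,gy,S=4,H=36):
    im,d,c=snap(n);k=np.arange(-H,H,1/S)
    # image: up = gauge +x, left = gauge +y
    m=np.array([[proj(c,[*g2w(-v,gy-u),69]) for u in k] for v in k],np.float32)
    return im,cv2.remap(im,m[...,0].copy(),m[...,1].copy(),2)
def read(im,S=4,cx=0,cy=0):
    g=cv2.cvtColor(im,cv2.COLOR_RGB2GRAY).astype(np.float32);h=g.shape[0]/2
    # centre: bright disc
    b=(g>150).astype(np.uint8);b=cv2.morphologyEx(b,cv2.MORPH_CLOSE,np.ones((25,25)));ct=max(cv2.findContours(b,0,2)[0],key=cv2.contourArea)
    (cx,cy),rad=cv2.minEnclosingCircle(ct);M=cv2.moments(ct);mx,my=M['m10']/M['m00'],M['m01']/M['m00']
    th=np.linspace(-np.pi,np.pi,721) # clockwise from up
    rr=np.arange(7,18,.5)*S
    pr=[g[np.clip((my-rr*np.cos(t)).astype(int),0,g.shape[0]-1),np.clip((mx+rr*np.sin(t)).astype(int),0,g.shape[1]-1)].mean() for t in th]
    pr=cv2.GaussianBlur(np.array(pr,np.float32).reshape(1,-1),(0,0),6).ravel();i=pr.argmin()
    print('centre',(mx-h)/S,(my-h)/S,'rad',rad/S,'angle cw from +x',th[i].round(2),'pointer',((th[i]+2.0)%(2*np.pi)).round(2),'dark',pr[i],np.median(pr))
if __name__=='__main__':
    gy=float(sys.argv[1]);o=[]
    for n in ('side','top'):
        im,q=rect(n,gy);print(n,end=' ');read(q);o.append(q)
    save(sys.argv[2],np.hstack(o))
E
python3 -c "
from h import *
st()"; python3 dial.py -47 d1.png
```

```text
time_s: 3.45
position: [545.5, -50.9, 63.9]
tcp_rot: [0.002, 0.743, 0.669, -0.001]
wrist_force: [-15.8, -5.4, 27.9]
finger_gap: 15.5
time_s: 3.62
position: [545.5, -50.9, 63.9]
tcp_rot: [0.001, 0.743, 0.669, -0.001]
wrist_force: [-16.5, -5.1, 29.4]
finger_gap: 15.6
t 3.62 pos [545.5 -50.9  63.9] g [  -0.9 -113.1] F [-16.5  -5.1  29.4] gap 15.6 j [-0.31  0.57  1.55 -0.    1.02 -0.2 ]
side centre -3.4581545131996023 -8.379750943729164 rad 43.02082443237305 angle cw from +x 0.38 pointer 2.38 dark 118.33915 210.87259
top centre -23.372837807293955 17.56195405049659 rad 24.66179847717285 angle cw from +x -2.02 pointer 6.27 dark 97.884254 152.31891
```

View pics/d1.png

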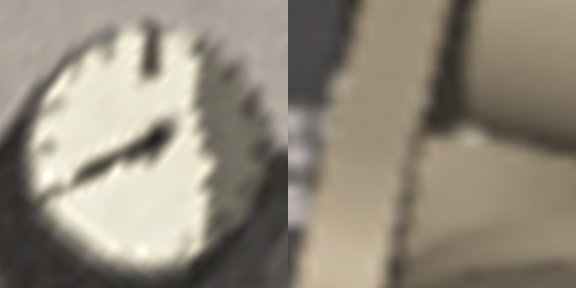

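The needle still reads about 0, running from hub (158,140) to tip (40,195), and the top view is occluded. I'll keep closing and relieve the downward push.

```bash
cat > dial.py <<'E'
from h import *
import sys
def go(name,off=62.6,posty=None,S=4,H=36,src='side',cx=1.):
    gy=(w2g(r.read_state()['position'])[1] if posty is None else posty)+off
    im,d,c=snap(src);k=np.arange(-H,H,1/S)
    m=np.array([[proj(c,[*g2w(cx-v,gy-u),69]) for u in k] for v in k],np.float32)
    q=cv2.remap(im,m[...,0].copy(),m[...,1].copy(),2)
    g=cv2.cvtColor(q,cv2.COLOR_RGB2GRAY).astype(np.float32);bh=cv2.morphologyEx(g,cv2.MORPH_BLACKHAT,np.ones((37,37)));bh/=np.maximum(g+bh,60)
    th=np.linspace(-np.pi,np.pi,721);rr=np.arange(8,18,.5)*S;best=[]
    for dx in range(-8,9,2):
        for dy in range(-8,9,2):
            X=H*S+dx+rr[:,None]*np.sin(th);Y=H*S+dy-rr[:,None]*np.cos(th)
            p=cv2.remap(bh,X.astype(np.float32),Y.astype(np.float32),1).mean(0)
            p=cv2.GaussianBlur(p.reshape(1,-1),(0,0),5).ravel();i=p.argmax();best.append((p[i],th[i],dx,dy))
    best.sort(reverse=True);t=best[0][1]
    print('dial gy',round(gy,1),'pointer',round((t+2.0+.5)%(2*np.pi)-.5,2),'score',best[0],'others',[round(b[1]+2,2) for b in best[1:5]],'at centre',[round(b[1]+2,2) for b in best if b[2]==b[3]==0])
    save(name,np.hstack([q,cv2.cvtColor((bh*255).astype(np.uint8),8)]))
if __name__=='__main__': go(sys.argv[1])
E
python3 -m jog '[[0.1,0,-0.2,0,0,0,1],[0.2,0,-0.3,0,0,0,1],[0.3,0,-0.3,0,0,0,1],[0.4,0,-0.3,0,0,0,1],[0.5,0,-0.3,0,0,0,1],[0.5,0,-0.3,0,0,0,1]]'
python3 -c "
from h import *
st()"; python3 dial.py d2.png
```

```text
time_s: 4.22
position: [546.0, -46.0, 64.0]
tcp_rot: [0.001, 0.744, 0.669, -0.001]
wrist_force: [-5.7, -7.9, -0.1]
finger_gap: 15.7
t 4.22 pos [546. -46.  64.] g [  -0.9 -108.2] F [-5.7 -7.9 -0.1] gap 15.7 j [-0.3   0.57  1.55 -0.    1.03 -0.19]
dial gy -45.6 pointer -0.04 score (np.float32(0.60024464), np.float64(-2.0420352248333655), -8, 0) others [np.float64(-0.08), np.float64(-0.01), np.float64(-0.11), np.float64(0.02)] at centre [np.float64(0.03)]
```

```bash
python3 -m jog '[[0.1,0,0,0,0,0,1],[0.2,0,0,0,0,0,1],[0.3,0,0,0,0,0,1],[0.3,0,0,0,0,0,1]]'; python3 dial.py d3.png
python3 -m jog '[[0.1,0,0,0,0,0,1],[0.2,0,0,0,0,0,1],[0.2,0,0,0,0,0,1],[0.2,0,0,0,0,0,1]]'; python3 dial.py d4.png
```

```text
time_s: 4.6
position: [546.3, -43.3, 64.0]
tcp_rot: [0.001, 0.744, 0.669, -0.001]
wrist_force: [-6.8, -9.5, 0.1]
finger_gap: 15.2
dial gy -42.9 pointer 0.04 score (np.float32(0.7052623), np.float64(-1.9634954084936207), 8, -8) others [np.float64(0.03), np.float64(0.01), np.float64(0.07), np.float64(0.06)] at centre [np.float64(0.13)]
time_s: 4.98
position: [546.5, -41.5, 64.0]
tcp_rot: [0.001, 0.744, 0.669, -0.001]
wrist_force: [-6.3, -10.9, 0.0]
finger_gap: 15.4
dial gy -41.1 pointer 0.85 score (np.float32(0.56395346), np.float64(-1.1519173063162573), -8, -2) others [np.float64(0.8), np.float64(0.84), np.float64(0.88), np.float64(0.81)] at centre [np.float64(0.83)]
```

```bash
python3 -m jog '[[0.1,0,0,0,0,0,1],[0.2,0,0,0,0,0,1],[0.27,0,0,0,0,0,1],[0.27,0,0,0,0,0,1],[0.27,0,0,0,0,0,1]]'; python3 dial.py d5.png; python3 -c "
from h import *
st()"
```

```text
time_s: 5.45
position: [546.7, -39.1, 64.0]
tcp_rot: [0.001, 0.744, 0.669, -0.002]
wrist_force: [-8.1, -11.5, 0.3]
finger_gap: 15.6
dial gy -38.6 pointer 1.93 score (np.float32(0.7205685), np.float64(-0.06981317007977328), -8, -8) others [np.float64(1.9), np.float64(1.85), np.float64(1.82), np.float64(1.93)] at centre [np.float64(1.8)]
t 5.5 pos [546.7 -39.1  64. ] g [  -1.  -101.2] F [ -8.5 -11.5   0.2] gap 15.4 j [-0.29  0.57  1.55 -0.    1.03 -0.18]
```

View pics/d5.png

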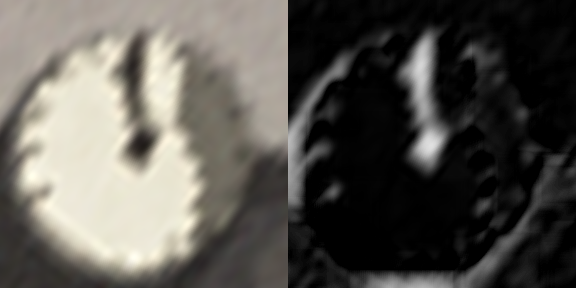

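The needle, hub (143,147) to tip (137,60), lies on the zero mark. I'll release and check.

```bash
python3 -m jog '[[0,0,0,0,0,0,0.6],[0,0,0,0,0,0,0.3],[0,0,0,0,0,0,0.1],[0,0,0,0,0,0,0.1],[0,0,0,0,0,0,0.1],[0,0,0,0,0,0,0.1],[0,0,0,0,0,0,0.1],[0,0,0,0,0,0,0.1]]'; python3 -c "
from dial import *
st();go('d6.png',posty=-101.2)
for sgn in (1,):
    st();tgt(*g2w(-0.6,45),130,A)"
```

```text
time_s: 6.17
position: [547.6, -37.1, 62.6]
tcp_rot: [0.0, 0.744, 0.669, 0.0]
wrist_force: [0.0, -0.0, 0.1]
finger_gap: 38.4
t 6.17 pos [547.6 -37.1  62.6] g [ -0.3 -99.2] F [ 0.  -0.   0.1] gap 38.4 j [-0.28  0.57  1.55  0.    1.02 -0.18]
dial gy -38.6 pointer 1.93 score (np.float32(0.7273176), np.float64(-0.06981317007977328), -8, -8) others [np.float64(1.9), np.float64(1.86), np.float64(1.94), np.float64(1.82)] at centre [np.float64(1.8)]
t 6.22 pos [547.6 -37.1  62.6] g [ -0.3 -99.2] F [-0.1 -0.2  1. ] gap 38.7 j [-0.28  0.57  1.55  0.    1.02 -0.18]
 row [14.42 -0.03 -6.74] [-0. -0. -0.]
 row [14.42 -0.03 -6.74] [ -0.   0. 180.]
```

```bash
python3 -m jog '[[0,0,-4,0,0,0,0.1],[0,0,-8,0,0,0,0.1],[0,0,-9,0,0,0,0],[4,0,-9,0,0,0,0],[8,0,-9,0,0,0,0],[12,0,-9,0,0,0,0],[14.4,0,-8,0,0,0,0],[14.4,0,-8,0,0,0,0]]'
python3 -m jog '[[0,0,0,0,0,0,0],[0,0,0,0,0,0,0]]'
python3 - <<'E'
from h import *
im,d,c=snap('side');P=cloud(d,c).reshape(-1,3);L=(P[:,:2]-O)@np.c_[XH,YH]
m=(abs(L[:,0])<25)&(L[:,1]>15)&(L[:,1]<75)&(abs(P[:,2]-68)<2.5);print(m.sum(),np.percentile(L[m],[2,98],axis=0).round(1))
print(cv2.minAreaRect(L[m].astype(np.float32)))
st();tgt(*g2w(-0.8,45),39,A)
# crop around master, side and pad
u,v=proj(c,[*g2w(0,45),60]).astype(int);save('m1.png',cv2.resize(im[v-50:v+40,u-60:u+60],None,fx=6,fy=6,interpolation=3))
E
```

```text
time_s: 6.88
position: [562.0, 110.3, 141.1]
tcp_rot: [-0.001, 0.742, 0.67, -0.0]
wrist_force: [-1.2, -0.7, -0.9]
finger_gap: 42.9
time_s: 7.05
position: [562.8, 105.6, 142.6]
tcp_rot: [0.0, 0.744, 0.669, -0.0]
wrist_force: [0.1, 0.8, 0.1]
finger_gap: 42.9
131 [[-12.5  30.6]
 [ 11.8  60.3]]
((0.07490158081054688, 41.17198944091797), (27.122106552124023, 39.742835998535156), 3.3198301792144775)
t 7.1 pos [563.  105.1 142.8] g [-0.1 43.9] F [0.2 0.1 0.1] gap 42.6 j [-0.02  0.5   1.39 -0.    1.25  0.09]
 row [ 0.12 -0.08 10.38] [ 0.   0.  -0.1]
 row [ 0.12 -0.08 10.38] [  0.   -0.  179.9]
```

View pics/m1.png

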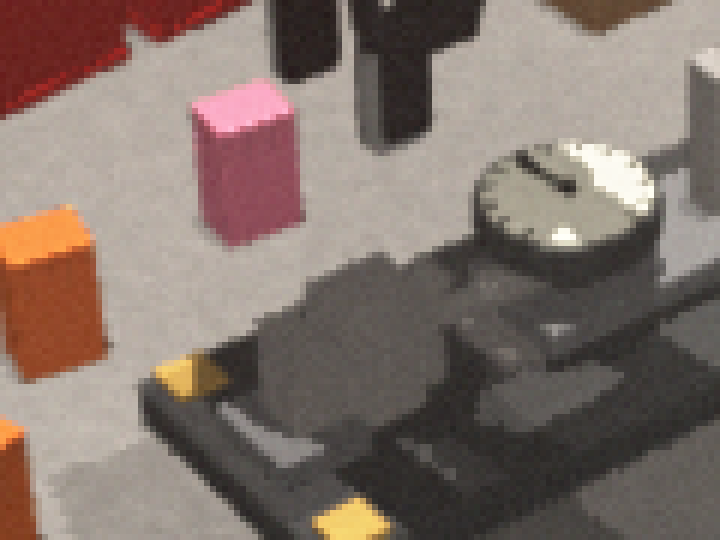

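Master (345,330) now stands closed against the anvil with its top at y 30.6 to 60.3, and the needle is on the mark. I'll descend and grip.

```bash
python3 -m jog '[[0.1,-0.05,3,0,0,0,0],[0.1,-0.05,6,0,0,0,0],[0.1,-0.05,8,0,0,0,0],[0.1,-0.05,9.5,0,0,0,0],[0.1,-0.05,10.2,0,0,0,0],[0.1,-0.05,10.2,0,0,0,0],[0.1,-0.05,10.2,0,0,0,0.2]]' 40
python3 -m jog '[[0,0,0,0,0,0,0.5],[0,0,0,0,0,0,0.8],[0,0,0,0,0,0,0.8],[0,0,0,0,0,0,0.8],[0,0,0,0,0,0,0.8]]'
python3 dial.py dx.png | head -c 0; python3 -c "
from dial import *
go('d7.png',posty=-101.2);st()"
```

```text
time_s: 7.68
position: [562.9, 106.4, 41.3]
tcp_rot: [0.0, 0.744, 0.668, 0.0]
wrist_force: [-0.4, 0.3, 0.3]
finger_gap: 34.3
time_s: 8.1
position: [563.1, 106.7, 41.9]
tcp_rot: [0.001, 0.744, 0.669, 0.001]
wrist_force: [-1.0, -3.1, 6.1]
finger_gap: 23.6
dial gy -38.6 pointer 1.93 score (np.float32(0.659249), np.float64(-0.06981317007977328), -6, -8) others [np.float64(1.89), np.float64(1.97), np.float64(1.85), np.float64(1.82)] at centre [np.float64(1.83)]
t 8.2 pos [563.1 106.7  41.9] g [-0.1 45.5] F [-0.6 -2.8  6.3] gap 23.3 j [-0.02  0.63  1.5  -0.    1.01  0.09]Exception ignored on flushing sys.stdout:
BrokenPipeError: [Errno 32] Broken pipe
```

```bash
python3 -m jog '[[0,0,-0.5,0,0,0,0.8],[0,0,-1.2,0,0,0,0.8],[0,0,-2.2,0,0,0,0.8],[0,0,-3.5,0,0,0,0.8],[0,0,-5,0,0,0,0.8],[0,0,-7,0,0,0,0.8],[0,0,-8,0,0,0,0.8],[0,0,-8,0,0,0,0.8]]'
python3 -c "
from h import *
st();tgt(507,310,118,A)"
```

```text
time_s: 8.87
position: [563.5, 107.4, 123.7]
tcp_rot: [0.002, 0.743, 0.669, 0.002]
wrist_force: [0.3, 0.1, -3.4]
finger_gap: 23.2
t 8.87 pos [563.5 107.4 123.7] g [ 0.3 46.2] F [ 0.3  0.1 -3.4] gap 23.2 j [-0.02  0.53  1.41  0.    1.2   0.09]
 row [19.55 -7.76  0.54] [ 0.3 -0.1  0. ]
 row [19.55 -7.76  0.54] [ 1.0e-01  5.0e-01 -1.8e+02]
```

```bash
python3 -m jog '[[3,-1.2,0,0,0,0,0.8],[7,-2.8,0,0,0,0,0.8],[11,-4.4,0,0,0,0,0.8],[15,-6,0,0,0,0,0.8],[18.5,-7.4,0,0,0,0,0.8],[19.5,-7.8,0.5,0,0,0,0.8],[19.5,-7.8,0.5,0,0,0,0.8],[19.5,-7.8,0.5,0,0,0,0.8]]'
python3 - <<'E'
from h import *
st();tgt(507,310,30.5,A)
im,d,c=snap('side');P=cloud(d,c)
hsv=cv2.cvtColor(im,cv2.COLOR_RGB2HSV)
u,v=proj(c,[507,310,5]).astype(int);print(u,v)
save('p1.png',cv2.resize(im[v-90:v+50,u-80:u+80],None,fx=4,fy=4,interpolation=3))
Q=P.reshape(-1,3);m=(abs(Q[:,0]-507)<60)&(abs(Q[:,1]-310)<60)&(abs(Q[:,2]-5)<1.5);print(m.sum(),np.percentile(Q[m],[2,50,98],axis=0).round(1))
hm=(P[...,2]>60)&(abs(P[...,0]-507)<18)&(abs(P[...,1]-310)<20)&(P[...,2]<92);print(hm.sum())
E
```

```text
time_s: 9.53
position: [504.9, 309.4, 114.8]
tcp_rot: [-0.0, 0.743, 0.669, -0.001]
wrist_force: [-0.0, -0.6, -2.3]
finger_gap: 23.7
t 9.53 pos [504.9 309.4 114.8] g [-79.4 240.8] F [-0.  -0.6 -2.3] gap 23.7 j [ 0.35  0.57  1.36 -0.    1.22  0.45]
 row [0.09 0.21 8.43] [-0.1  0.1  0.1]
 row [0.09 0.21 8.43] [-1.000e-01 -1.000e-01 -1.799e+02]
191 345
878 [[470.7 277.    3.6]
 [503.4 313.6   5. ]
 [538.3 343.6   6.4]]
7
```

View pics/p1.png

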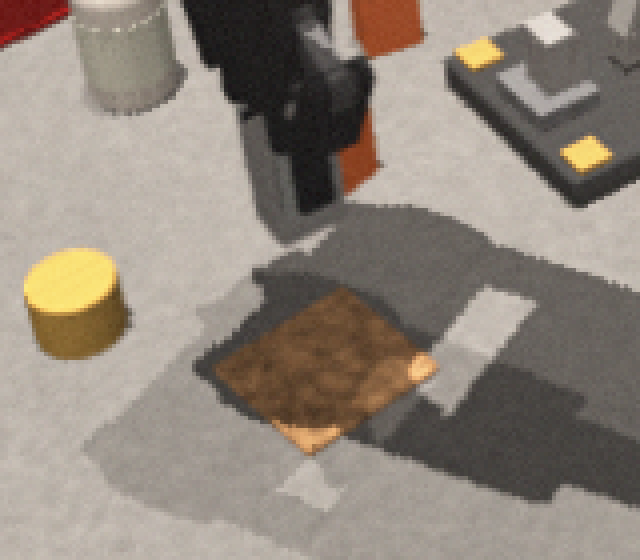

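The pad's centre at (325,372) in the crop works out as (505,310), and the master hangs straight above it. I'll lower it.

```bash
python3 -m jog '[[0.05,0,2.5,0,0,0,0.8],[0.05,0,5,0,0,0,0.8],[0.05,0,6.8,0,0,0,0.8],[0.05,0,7.8,0,0,0,0.8],[0.05,0,8.2,0,0,0,0.8],[0.05,0,8.4,0,0,0,0.8],[0.05,0,8.5,0,0,0,0.8],[0.05,0,8.5,0,0,0,0.8]]'
python3 -c "
from h import *
st()"
```

```text
time_s: 10.25
position: [506.1, 309.7, 31.5]
tcp_rot: [0.0, 0.744, 0.668, 0.001]
wrist_force: [0.3, -0.2, -2.5]
finger_gap: 23.8
t 10.25 pos [506.1 309.7  31.5] g [-78.2 241.3] F [ 0.3 -0.2 -2.5] gap 23.8 j [ 0.35  0.67  1.44 -0.    1.03  0.46]
```

```bash
python3 -m jog '[[0,0,0.1,0,0,0,0.8],[0,0,0.2,0,0,0,0.8],[0,0,0.2,0,0,0,0.8]]'; python3 -c "
from h import *
st()"
```

```text
time_s: 10.5
position: [505.7, 309.9, 29.0]
tcp_rot: [0.0, 0.744, 0.669, 0.0]
wrist_force: [0.4, 0.2, -2.4]
finger_gap: 23.7
t 10.5 pos [505.7 309.9  29. ] g [-78.7 241.4] F [ 0.4  0.2 -2.4] gap 23.7 j [ 0.35  0.68  1.44 -0.    1.02  0.46]
```

```bash
python3 -m jog '[[0,0,0.05,0,0,0,0.8],[0,0,0.1,0,0,0,0.8],[0,0,0.1,0,0,0,0.8]]';  python3 -m jog '[[0,0,0.05,0,0,0,0.8],[0,0,0.1,0,0,0,0.8],[0,0,0.1,0,0,0,0.8]]'
```

```text
time_s: 10.75
position: [505.7, 309.8, 28.9]
tcp_rot: [0.0, 0.744, 0.669, 0.001]
wrist_force: [-2.2, -1.4, 8.2]
finger_gap: 23.1
time_s: 11.0
position: [505.7, 309.9, 28.9]
tcp_rot: [0.0, 0.744, 0.669, 0.001]
wrist_force: [-5.1, -2.4, 15.8]
finger_gap: 23.5
```

```bash
python3 -m jog '[[0,0,-0.15,0,0,0,0.8],[0,0,-0.15,0,0,0,0.5],[0,0,-0.15,0,0,0,0.2],[0,0,-0.15,0,0,0,0],[0,0,-0.15,0,0,0,0],[0,0,-0.15,0,0,0,0],[0,0,-0.15,0,0,0,0],[0,0,-0.15,0,0,0,0]]'
python3 -m jog '[[0,0,-2,0,0,0,0],[0,0,-6,0,0,0,0],[0,0,-10,0,0,0,0],[0,0,-13,0,0,0,0],[0,0,-13,0,0,0,0],[0,0,-13,0,0,0,0]]'
python3 - <<'E'
from h import *
st()
im,d,c=snap('side');Q=cloud(d,c).reshape(-1,3);m=(abs(Q[:,0]-507)<40)&(abs(Q[:,1]-310)<40)&(abs(Q[:,2]-55)<3);print('master top',m.sum(),np.percentile(Q[m],[2,50,98],axis=0).round(1),cv2.minAreaRect(Q[m][:,:2].astype(np.float32)))
im,d,c=snap('top');save('top2.png',im);np.save('top2.npy',d);Q=cloud(d,c).reshape(-1,3)
m=(abs(Q[:,0]-546)<30)&(abs(Q[:,1]+280)<30)&(abs(Q[:,2]-50)<6);print('spacer',m.sum(),cv2.minAreaRect(Q[m][:,:2].astype(np.float32)),np.median(Q[m][:,2]))
# contour of bright top
u,v=proj(c,[546,-280,50]);print(u,v)
g=cv2.cvtColor(im,cv2.COLOR_RGB2GRAY)[int(v)-12:int(v)+13,int(u)-12:int(u)+13];print(g.max(),np.median(g))
G=cv2.resize(g,None,fx=8,fy=8,interpolation=2);b=(G>165).astype(np.uint8);ct=max(cv2.findContours(b,0,2)[0],key=cv2.contourArea)
box=cv2.boxPoints(cv2.minAreaRect(ct));W=np.array([atz(c,int(u)-12+(p[0]+.5)/8-.5,int(v)-12+(p[1]+.5)/8-.5,50)[:2] for p in box])
print(W.round(1),W.mean(0),[ (np.linalg.norm(W[(i+1)%4]-W[i]).round(1),np.arctan2(*(W[(i+1)%4]-W[i])[::-1]).round(3)) for i in range(4)])
E
```

```text
time_s: 11.67
position: [505.5, 309.8, 28.0]
tcp_rot: [-0.0, 0.744, 0.669, -0.0]
wrist_force: [0.5, -0.1, 0.3]
finger_gap: 42.5
time_s: 12.17
position: [506.0, 309.9, 159.6]
tcp_rot: [0.001, 0.744, 0.669, 0.002]
wrist_force: [-0.3, -0.0, -0.9]
finger_gap: 42.5
t 12.17 pos [506.  309.9 159.6] g [-78.4 241.5] F [-0.3 -0.  -0.9] gap 42.5 j [ 0.35  0.52  1.3  -0.    1.32  0.46]
master top 196 [[492.1 294.6  52.2]
 [503.9 309.3  54.4]
 [517.3 324.7  56.8]] ((505.0295715332031, 309.2354736328125), (31.107942581176758, 26.996749877929688), 83.42241668701172)
spacer 107 ((546.146728515625, -280.1009826660156), (23.864168167114258, 32.1749382019043), 20.673233032226562) 50.03065174090102
417.1611124732357 237.93646048126558
228 127.0
[[ 553.6 -263.2]
 [ 563.7 -293.6]
 [ 540.1 -300.7]
 [ 530.  -270.3]] [ 546.85347416 -281.94589782] [(np.float64(32.1), np.float64(-1.25)), (np.float64(24.6), np.float64(-2.851)), (np.float64(32.0), np.float64(1.891)), (np.float64(24.6), np.float64(0.294))]
```

The master reads (505,309), top at 55, so it stands on the pad. Next the spacer.

```bash
python3 -c "
from h import *
tgt(546.5,-281,150,0.32)"
```

```text
row [-58.28  10.38   0.73] [ -0.1   0.  -24.4]
 row [-58.28  10.38   0.73] [  0.    0.2 155.6]
```

```bash
python3 -m jog '[[-58.3,10.4,0.5,0,0,-24.4,0],[-58.3,10.4,0.5,0,0,-24.4,0],[-58.3,10.4,0.5,0,0,-24.4,0],[-58.3,10.4,0.5,0,0,-24.4,0],[-58.3,10.4,0.5,0,0,-24.4,0],[-58.3,10.4,0.5,0,0,-24.4,0],[-58.3,10.4,0.5,0,0,-24.4,0],[-58.3,10.4,0.5,0,0,-24.4,0]]'
python3 -c "
from h import *
tgt(546.5,-281,150,0.32)"
```

```text
time_s: 12.93
position: [527.6, -15.1, 153.8]
tcp_rot: [-0.001, 0.586, 0.811, -0.001]
wrist_force: [1.1, -0.1, -0.5]
finger_gap: 42.6
 row [-25.84  -6.57   0.35] [-0.2 -0.1 -0. ]
 row [-25.84  -6.57   0.35] [ -0.2   0.2 180. ]
```

```bash
python3 -m jog '[[-25.5,-6.5,0.4,0,0,0,0],[-25.5,-6.5,0.4,0,0,0,0],[-25.5,-6.5,0.4,0,0,0,0],[-25.5,-6.5,0.4,0,0,0,0],[-25.5,-6.5,0.4,0,0,0,0],[-25.5,-6.5,0.4,0,0,0,0],[-25.5,-6.5,0.4,0,0,0,0],[-25.5,-6.5,0.4,0,0,0,0]]'
python3 -m jog '[[0,0,0,0,0,0,0],[0,0,0,0,0,0,0]]'
python3 -c "
from dial import *
st();tgt(546.5,-281,26,0.32)
go('d8.png',posty=-101.2)
go('d8t.png',posty=-101.2,src='top')"
```

```text
time_s: 13.6
position: [546.2, -278.7, 149.0]
tcp_rot: [-0.001, 0.587, 0.809, -0.0]
wrist_force: [0.1, 0.5, 0.6]
finger_gap: 42.7
time_s: 13.77
position: [546.7, -274.1, 150.6]
tcp_rot: [-0.001, 0.585, 0.811, 0.0]
wrist_force: [1.2, 0.9, -0.2]
finger_gap: 42.7
t 13.77 pos [ 546.7 -274.1  150.6] g [  23.9 -334.9] F [ 1.2  0.9 -0.2] gap 42.7 j [-0.66  0.56  1.26  0.    1.33 -0.98]
 row [-0.67 -0.23 12.46] [-0.1 -0.1  0. ]
 row [-0.67 -0.23 12.46] [ 2.0e-01 -1.0e-01 -1.8e+02]
dial gy -38.6 pointer 0.04 score (np.float32(0.65240246), np.float64(-1.9634954084936207), 8, -2) others [np.float64(0.07), np.float64(0.05), np.float64(0.0), np.float64(0.02)] at centre [np.float64(0.01)]
dial gy -38.6 pointer 0.02 score (np.float32(0.42664564), np.float64(-1.980948701013564), 8, -8) others [np.float64(0.05), np.float64(0.0), np.float64(-0.01), np.float64(0.04)] at centre [np.float64(0.1)]
```

View pics/d8.png

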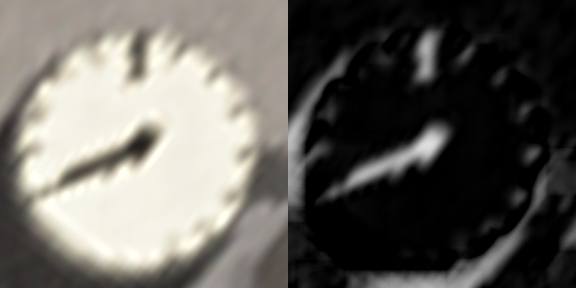

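The shoe is back out: the needle runs from hub (148,140) to (40,192), reading 0, and the dial position is unchanged. I'll descend on the spacer.

```bash
python3 -m jog '[[-0.65,-0.2,3,0,0,0,0],[-0.65,-0.2,6,0,0,0,0],[-0.65,-0.2,9,0,0,0,0],[-0.65,-0.2,11,0,0,0,0],[-0.65,-0.2,12.2,0,0,0,0],[-0.65,-0.2,12.2,0,0,0,0],[-0.65,-0.2,12.2,0,0,0,0.2],[-0.65,-0.2,12.2,0,0,0,0.4]]' 40
python3 -m jog '[[0,0,0,0,0,0,0.8],[0,0,0,0,0,0,0.8],[0,0,0,0,0,0,0.8],[0,0,0,0,0,0,0.8]]'
python3 -m jog '[[0,0,-3,0,0,0,0.8],[0,0,-7,0,0,0,0.8],[0,0,-10,0,0,0,0.8],[0,0,-10,0,0,0,0.8],[0,0,-10,0,0,0,0.8]]'
python3 -c "
from h import *
st();tgt(*g2w(0,45.8),126,A)"
```

```text
time_s: 14.53
position: [547.7, -282.3, 30.7]
tcp_rot: [0.001, 0.585, 0.811, -0.0]
wrist_force: [-2.1, -0.8, 0.6]
finger_gap: 26.0
time_s: 14.87
position: [547.7, -282.6, 30.8]
tcp_rot: [0.001, 0.585, 0.811, 0.0]
wrist_force: [-0.4, 2.5, 7.1]
finger_gap: 23.1
time_s: 15.28
position: [547.5, -282.8, 131.2]
tcp_rot: [0.002, 0.586, 0.811, -0.0]
wrist_force: [-0.3, 0.0, -1.6]
finger_gap: 23.1
t 15.28 pos [ 547.5 -282.8  131.2] g [  25.6 -343.5] F [-0.3  0.  -1.6] gap 23.1 j [-0.67  0.58  1.27 -0.    1.28 -0.99]
 row [36.52 13.75  0.43] [ 0.2  0.2 24.4]
 row [36.52 13.75  0.43] [  -0.2    0.2 -155.6]
```

```bash
python3 -m jog '[[0,0,-3,0,0,0,0.8],[3,1,-5,0,0,3,0.8],[7,2.5,-5,0,0,6,0.8],[11,4,-5,0,0,9,0.8],[15,5.5,-5,0,0,13,0.8],[19,7,-5,0,0,18,0.8],[23,8.6,-5,0,0,24.4,0.8],[26,9.8,-5,0,0,24.4,0.8]]'
python3 -c "
from h import *
st();tgt(*g2w(0,45.8),165,A)"
```

```text
time_s: 15.95
position: [557.4, -2.6, 177.9]
tcp_rot: [-0.001, 0.746, 0.666, -0.001]
wrist_force: [0.5, -0.6, -1.1]
finger_gap: 23.5
t 15.95 pos [557.4  -2.6 177.9] g [  5.8 -63.8] F [ 0.5 -0.6 -1.1] gap 23.5 j [-0.22  0.45  1.38  0.    1.32 -0.11]
 row [10.96 -0.64  1.3 ] [-0.2 -0.  -0.3]
 row [10.96 -0.64  1.3 ] [ -0.    0.3 179.7]
```

```bash
python3 -m jog '[[4,-0.3,1,0,0,-0.3,0.8],[8,-0.5,3,0,0,-0.3,0.8],[10.7,-0.6,4.5,0,0,-0.3,0.8],[10.7,-0.6,4.5,0,0,-0.3,0.8],[10.7,-0.6,4.5,0,0,-0.3,0.8],[10.7,-0.6,4.5,0,0,-0.3,0.8]]'
cat > hand.py <<'E'
from h import *
st();s=r.read_state()['position'];im,d,c=snap('side');Q=cloud(d,c).reshape(-1,3);L=(Q[:,:2]-O)@np.c_[XH,YH];t=w2g(s)
m=(Q[:,2]<s[2]-10)&(Q[:,2]>s[2]-29)&(abs(L[:,0]-t[0])<30)&(abs(L[:,1]-t[1])<35)
A_=L[m];print(m.sum(),'rel',(np.percentile(A_,[2,10,50,90,98],axis=0)-t).round(1).tolist())
f=(A_[:,1]-t[1]>8)&(abs(A_[:,0]-t[0])<8);print('face y rel',np.percentile(A_[f,1]-t[1],[10,50,90]).round(1),f.sum(),'slope',np.polyfit(A_[f,0],A_[f,1],1)[0].round(3))
m2=(abs(L[:,0])<14)&(L[:,1]>50)&(L[:,1]<100)&(abs(Q[:,2]-60)<2);print('anvil top',np.percentile(L[m2],[2,98],axis=0).round(1).tolist())
m3=(abs(L[:,0])<8)&(L[:,1]>0)&(L[:,1]<58)&(Q[:,2]>21)&(Q[:,2]<66);print('shoe y',np.percentile(L[m3,1],[50,90,98]).round(1) if m3.any() else None)
u,v=proj(c,[*g2w(0,45),80]).astype(int);save('hand.png',cv2.resize(im[v-70:v+50,u-60:u+60],None,fx=5,fy=5,interpolation=3))
E
python3 hand.py
```

```text
time_s: 16.45
position: [563.6, 101.7, 133.7]
tcp_rot: [-0.0, 0.742, 0.671, -0.001]
wrist_force: [0.5, -0.1, -1.2]
finger_gap: 23.5
t 16.45 pos [563.6 101.7 133.7] g [ 0.9 40.5] F [ 0.5 -0.1 -1.2] gap 23.5 j [-0.03  0.52  1.4  -0.    1.23  0.07]
152 rel [[-14.1, -14.2], [-13.0, -10.3], [-10.7, 8.2], [2.6, 15.7], [12.2, 16.8]]
face y rel [14.3 15.6 16.3] 35 slope 0.056
anvil top [[-12.1, 64.4], [9.7, 80.6]]
shoe y [26.4 33.9 35.3]
```

View pics/hand.png

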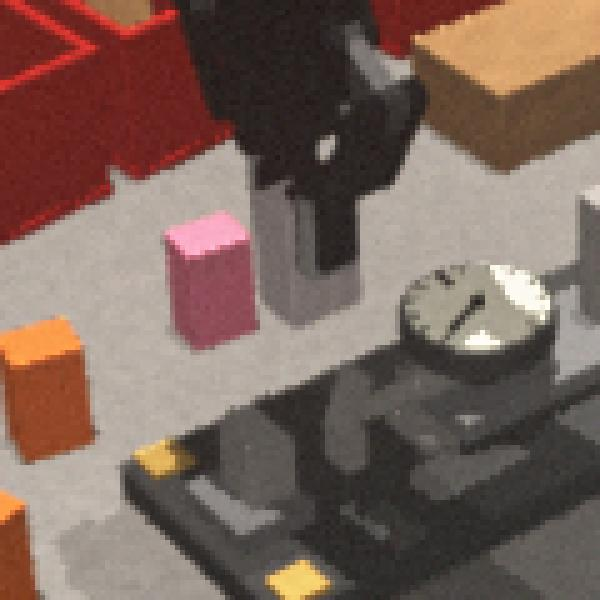

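The spacer hangs upright and centred in the pads (+y face +15.7 mm from TCP). The anvil face is at y≈60.5 and the shoe at 35.5. I'll lower it to just above the jaws.

```bash
python3 -m jog '[[0.3,-0.15,2,0,0,0,0.8],[0.35,-0.15,3.5,0,0,0,0.8],[0.35,-0.15,3.5,0,0,0,0.8],[0.35,-0.15,3.5,0,0,0,0.8]]'
python3 hand.py; python3 -c "
from h import *
tgt(*g2w(-0.8,44.0),85,A)"
```

```text
time_s: 16.83
position: [562.8, 104.7, 99.5]
tcp_rot: [-0.0, 0.742, 0.67, -0.0]
wrist_force: [0.5, -1.0, -0.6]
finger_gap: 23.4
t 16.83 pos [562.8 104.7  99.5] g [-0.2 43.4] F [ 0.5 -1.  -0.6] gap 23.4 j [-0.02  0.55  1.44 -0.    1.15  0.08]
146 rel [[-14.7, -15.0], [-13.1, -11.0], [-10.8, 9.6], [4.0, 15.8], [10.0, 16.6]]
face y rel [14.3 15.2 16.1] 35 slope -0.003
anvil top [[-12.5, 63.6], [10.7, 80.4]]
shoe y [27.4 34.  35.2]
 row [ 0.04 -0.1   1.53] [ 0.1 -0.   0.2]
 row [ 0.04 -0.1   1.53] [ 0.000e+00  1.000e-01 -1.798e+02]
```

```bash
python3 -m jog '[[0.05,-0.05,0.5,0,0,0.2,0.8],[0.05,-0.05,1,0,0,0.2,0.8],[0.05,-0.05,1.5,0,0,0.2,0.8],[0.05,-0.05,1.5,0,0,0.2,0.8]]' 60
python3 -m jog '[[0,0,0.3,0,0,0,0.8],[0,0,0.6,0,0,0,0.8],[0,0,0.8,0,0,0,0.8],[0,0,0.8,0,0,0,0.8]]'; python3 -c "
from h import *
st()"
```

```text
time_s: 17.22
position: [562.3, 105.7, 84.1]
tcp_rot: [0.001, 0.743, 0.669, -0.0]
wrist_force: [1.0, -4.2, -3.5]
finger_gap: 23.1
time_s: 17.55
position: [562.9, 105.5, 76.8]
tcp_rot: [0.001, 0.743, 0.669, 0.0]
wrist_force: [0.2, -6.4, 2.7]
finger_gap: 23.1
t 17.55 pos [562.9 105.5  76.8] g [-0.2 44.2] F [ 0.2 -6.4  2.7] gap 23.1 j [-0.02  0.58  1.46 -0.    1.09  0.08]
```

```bash
python3 -m jog '[[-0.08,0,0.2,0,0,0,0.8],[-0.08,0,0.4,0,0,0,0.8],[-0.08,0,0.6,0,0,0,0.8],[-0.08,0,0.6,0,0,0,0.8]]'
python3 -m jog '[[0,0,0.2,0,0,0,0.8],[0,0,0.4,0,0,0,0.8],[0,0,0.6,0,0,0,0.8],[0,0,0.6,0,0,0,0.8]]'; python3 -c "
from dial import *
st();go('d9.png',posty=-101.2)"
```

```text
time_s: 17.88
position: [563.1, 105.3, 71.1]
tcp_rot: [0.001, 0.743, 0.669, 0.001]
wrist_force: [1.8, -3.0, 4.6]
finger_gap: 23.3
time_s: 18.22
position: [562.9, 105.4, 64.8]
tcp_rot: [0.001, 0.743, 0.669, 0.001]
wrist_force: [1.4, -3.0, 2.1]
finger_gap: 23.1
t 18.22 pos [562.9 105.4  64.8] g [-0.2 44.1] F [ 1.4 -3.   2.1] gap 23.1 j [-0.02  0.6   1.48 -0.    1.06  0.08]
dial gy -38.6 pointer 2.36 score (np.float32(0.5476299), np.float64(0.3577924966588375), -6, 8) others [np.float64(2.32), np.float64(2.39), np.float64(2.29), np.float64(2.25)] at centre [np.float64(2.31)]
```

```bash
python3 -m jog '[[0,0,0.2,0,0,0,0.8],[0,0,0.4,0,0,0,0.8],[0,0,0.6,0,0,0,0.8],[0,0,0.6,0,0,0,0.8]]'
python3 -m jog '[[0,0,0.2,0,0,0,0.8],[0,0,0.4,0,0,0,0.8],[0,0,0.6,0,0,0,0.8],[0,0,0.6,0,0,0,0.8]]'
python3 -m jog '[[0,0,0.1,0,0,0,0.8],[0,0,0.2,0,0,0,0.8],[0,0,0.2,0,0,0,0.8]]'; python3 -c "
from dial import *
st();go('d10.png',posty=-101.2)"
```

```text
time_s: 18.6
position: [562.5, 105.4, 58.5]
tcp_rot: [0.0, 0.743, 0.669, 0.0]
wrist_force: [1.2, -2.6, 1.1]
finger_gap: 23.0
time_s: 18.93
position: [562.4, 105.4, 52.4]
tcp_rot: [0.0, 0.743, 0.669, 0.0]
wrist_force: [0.5, -2.4, 1.6]
finger_gap: 22.7
time_s: 19.18
position: [562.4, 105.4, 50.6]
tcp_rot: [0.0, 0.743, 0.669, 0.0]
wrist_force: [1.0, -4.0, 3.6]
finger_gap: 23.1
t 19.18 pos [562.4 105.4  50.6] g [-0.7 44.1] F [ 1.  -4.   3.6] gap 23.1 j [-0.02  0.62  1.49 -0.    1.03  0.08]
dial gy -38.6 pointer 2.37 score (np.float32(0.511969), np.float64(0.3665191429188095), 0, -2) others [np.float64(2.35), np.float64(2.44), np.float64(2.4), np.float64(2.38)] at centre [np.float64(2.35)]
```

```bash
python3 -m jog '[[0,0,0.1,0,0,0,0.8],[0,0,0.15,0,0,0,0.8],[0,0,0.15,0,0,0,0.8]]'
python3 -m jog '[[0,0,0.05,0,0,0,0.8],[0,0,0.1,0,0,0,0.8],[0,0,0.1,0,0,0,0.8]]'
```

```text
time_s: 19.48
position: [562.3, 105.4, 49.1]
tcp_rot: [0.0, 0.743, 0.669, 0.0]
wrist_force: [0.5, -3.5, 4.8]
finger_gap: 22.9
time_s: 19.73
position: [562.3, 105.4, 48.9]
tcp_rot: [0.0, 0.743, 0.669, 0.0]
wrist_force: [-2.5, -4.0, 11.6]
finger_gap: 22.8
```

Bottom contact came at the predicted height (48.9 against 48.8). One more light press, then release.

```bash
python3 -m jog '[[0,0,0.05,0,0,0,0.8],[0,0,0.1,0,0,0,0.8],[0,0,0.1,0,0,0,0.8]]'
python3 -m jog '[[0,0,-0.05,0,0,0,0.7],[0,0,-0.05,0,0,0,0.4],[0,0,-0.05,0,0,0,0.2],[0,0,-0.05,0,0,0,0],[0,0,-0.05,0,0,0,0],[0,0,-0.05,0,0,0,0],[0,0,-0.05,0,0,0,0]]'
python3 -m jog '[[0,0,-2,0,0,0,0],[0,0,-5,0,0,0,0],[0,0,-9,0,0,0,0],[0,0,-13,0,0,0,0],[-4,-4,-15,0,0,0,0],[-8,-8,-15,0,0,0,0],[-8,-12,-15,0,0,0,0],[-8,-14,-15,0,0,0,0]]'
python3 -m jog '[[0,-6,0,0,0,0,0],[0,-6,0,0,0,0,0],[0,-6,0,0,0,0,0],[0,-6,0,0,0,0,0],[0,-6,0,0,0,0,0]]'
python3 - <<'E'
from dial import *
st();go('d11.png',posty=-101.2)
im,d,c=snap('side');Q=cloud(d,c).reshape(-1,3);L=(Q[:,:2]-O)@np.c_[XH,YH]
m=(abs(L[:,0])<25)&(L[:,1]>15)&(L[:,1]<63)&(abs(Q[:,2]-68)<4);print('spacer top',m.sum(),np.percentile(L[m],[2,98],axis=0).round(1).tolist(),np.median(Q[m,2]))
z=np.polyfit(L[m,1],Q[m,2],1);zx=np.polyfit(L[m,0],Q[m,2],1);print('tilt',z[0].round(3),zx[0].round(3))
u,v=proj(c,[*g2w(0,25),60]).astype(int);a=cv2.resize(im[v-50:v+50,u-60:u+60],None,fx=4,fy=4,interpolation=3)
u,v=proj(c,[505,310,30]).astype(int);b=cv2.resize(im[v-50:v+50,u-35:u+35],None,fx=4,fy=4,interpolation=3)
save('fin.png',np.hstack([a,b]))
E
```

```text
time_s: 19.98
position: [562.4, 105.4, 48.9]
tcp_rot: [0.001, 0.743, 0.669, 0.001]
wrist_force: [-5.1, -2.2, 22.2]
finger_gap: 23.0
time_s: 20.57
position: [562.0, 105.6, 47.1]
tcp_rot: [-0.0, 0.743, 0.669, -0.0]
wrist_force: [0.0, 0.4, -0.2]
finger_gap: 42.5
time_s: 21.23
position: [416.1, 39.7, 197.4]
tcp_rot: [0.0, 0.744, 0.669, 0.0]
wrist_force: [0.5, -0.7, -0.2]
finger_gap: 42.7
time_s: 21.65
position: [358.7, 46.9, 197.6]
tcp_rot: [0.001, 0.743, 0.669, 0.0]
wrist_force: [-0.1, 0.1, 0.5]
finger_gap: 42.8
t 21.65 pos [358.7  46.9 197.6] g [-197.   -35.7] F [-0.1  0.1  0.5] gap 42.8 j [-0.2   0.09  1.83  0.    1.22 -0.1 ]
dial gy -38.6 pointer 2.31 score (np.float32(0.49127907), np.float64(0.3141592653589793), 6, -8) others [np.float64(2.35), np.float64(2.28), np.float64(2.38), np.float64(2.31)] at centre [np.float64(2.37)]
spacer top 147 [[-13.2, 29.4], [10.8, 60.3]] 67.83231256633042
tilt 0.02 0.023
```

View pics/fin.png

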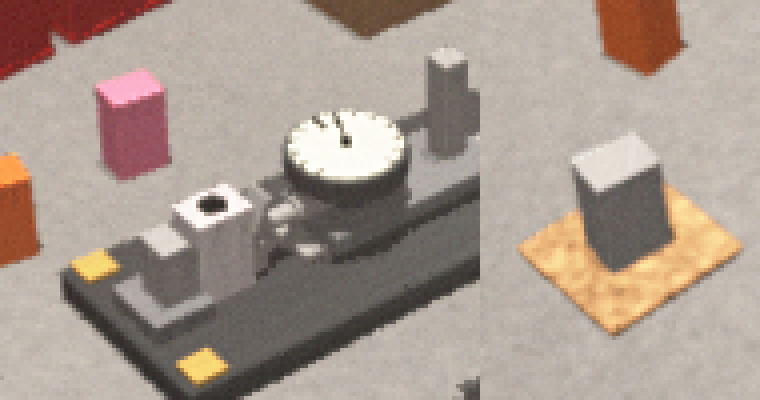

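The spacer is down on the plate against the anvil (212,240), the master is upright on its pad (620,200), and the needle sits just past the zero mark. I'll cross-check the needle by its direction alone, with both cameras now clear.

```bash
python3 - <<'E'
from dial import *
go('e_s.png',posty=-101.2); go('e_t.png',posty=-101.2,src='top')
for f in ('d6','d7','d8','d8t','e_s','e_t'):
    b=cv2.imread(f'pics/{f}.png',0)[:,288:].astype(float)/255
    for R in (15,18):
        y,x=np.mgrid[:288,:288];w=b*(b>.3)*(np.hypot(x-146,y-142)<R*4)
        mx,my=(w*x).sum()/w.sum(),(w*y).sum()/w.sum();C=np.array([[(w*(x-mx)**2).sum(),(w*(x-mx)*(y-my)).sum()],[0,(w*(y-my)**2).sum()]]);C[1,0]=C[0,1]
        e=np.linalg.eigh(C)[1][:,1];e*=np.sign(e@[mx-146,my-142]);print(f,R,'needle dir',(np.arctan2(e[0],-e[1])+2).round(2),'cent',(mx,my))
save('e.png',np.vstack([cv2.imread('pics/e_s.png')[:,:288,::-1],cv2.imread('pics/e_t.png')[:,:288,::-1]]).transpose(0,1,2))
E
```

```text
dial gy -38.6 pointer 2.32 score (np.float32(0.48182046), np.float64(0.32288591161895086), 6, -8) others [np.float64(2.29), np.float64(2.36), np.float64(2.39), np.float64(2.31)] at centre [np.float64(2.37)]
dial gy -38.6 pointer 2.38 score (np.float32(0.3476363), np.float64(0.37524578917878104), -8, -8) others [np.float64(2.34), np.float64(2.31), np.float64(2.37), np.float64(2.27)] at centre [np.float64(2.18)]
d6 15 needle dir 1.89 cent (np.float64(138.656712099668), np.float64(127.65632045614122))
d6 18 needle dir 1.87 cent (np.float64(137.54186877750777), np.float64(120.12305516689685))
d7 15 needle dir 1.88 cent (np.float64(139.03156677554674), np.float64(124.67654183441792))
d7 18 needle dir 1.88 cent (np.float64(138.1283517837381), np.float64(117.5380904457823))
d8 15 needle dir -0.08 cent (np.float64(127.71728358834626), np.float64(150.61123454202473))
d8 18 needle dir -0.36 cent (np.float64(123.91206465677675), np.float64(148.50060084011272))
d8t 15 needle dir -0.01 cent (np.float64(118.93429468419095), np.float64(149.4309157665088))
d8t 18 needle dir -0.04 cent (np.float64(114.92605943708921), np.float64(151.21386303627276))
e_s 15 needle dir 2.43 cent (np.float64(145.6876556567836), np.float64(133.39351315359846))
e_s 18 needle dir 2.33 cent (np.float64(147.75582936952438), np.float64(124.84957006877816))
e_t 15 needle dir 2.39 cent (np.float64(137.31252270292927), np.float64(129.37089368043593))
e_t 18 needle dir 2.39 cent (np.float64(139.49462212109253), np.float64(124.25839007884197))
```

View pics/e.png

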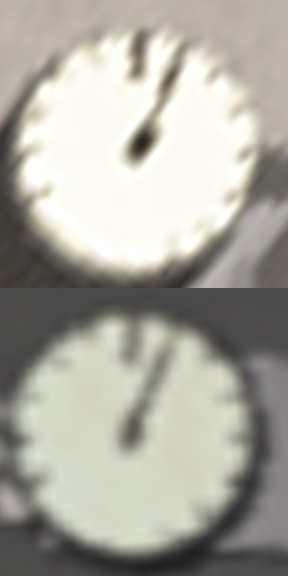

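Both views agree: needle hub (138,147) to tip (183,50) in the side view, and (131,435) to (170,345) in the top view. That is about 2.4 rad, inside 2.2 to 3.0. Handing in.

```bash
python3 -c "
from h import *
r.close_job()"
```

```text
the job is handed in; nothing more can be done
```

I zeroed the comparator on the master, stood the master on its cork pad, seated the bored spacer in its place, and handed the job in at about 22 s. The hand-in reports no verdict, so these are my own last readings.

| Check | Reading | Limit |
|---|---|---|
| Pointer on the master, head let go | 1.8–1.93 rad | 1.7–2.3 |
| Pointer on the spacer, both cameras | about 2.4 rad | 2.2–3.0 |
| Spacer top height | 67.8 mm | 68 mm ± 1.5 |
| Spacer top span along y (anvil face at about 60.5) | 29.4–60.3 mm | face within 1.5 mm of the anvil |
| Master position against pad centre | (505, 309) against (505, 310) | within 20 mm |

- **Spacer insertion:** it met the base within 0.1 mm of the expected height. The highest force at the wrist was about 22 N. It stands upright to within about 0.02 rad.
- **Pointer reading low:** about 2.4 rad is lower than the nominal 2.6, because the zero was set slightly under 2.0. It is the tightest margin, about 0.2 rad inside the limit.
- **Bystanders:** I did not re-measure them, but the arm went near only the tube and post, with clearance.

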